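# Put the mixed-up alternator parts back in their own trays

### The job

After cleaning, the four parts on the repair bench were put back in each other's trays. Swap them round (the empty rubber pad is free if you need to set one aside) so that the pulley stands in the middle of the large round dish, the socket in the middle of the small round dish, the regulator in the middle of the oblong tray and the pinion in the middle of the square tray. Keep every part upright, set it down without dropping it, and leave the grey tin where it is.

Things in the scene. Friction and masses are not known exactly. Their poses are not given: they have to be found in the camera images.
- pulley: Alternator belt pulley: plain steel, a wide grooved drum 60 mm in diameter and 40 mm high with a recessed top and a dark bore; 0.35 kg. Grip it across its diameter. Stands upright, origin at the centre of its underside, z up.
- socket: Impact socket: a tall plain dark-steel cylinder 34 mm in diameter and 60 mm high with a six-sided opening in its top; 0.22 kg. Stands upright, origin at the centre of its underside, z up.
- regulator: Voltage regulator: a black plastic block 56 mm (its x) by 36 mm (its y) and 34 mm high, with aluminium cooling fins on top, 50 x 36 mm, that bring it to 45 mm total height; 0.16 kg. Grip it across its 36 mm width (its y). It may lie at any yaw. Stands upright, origin at the centre of its underside, z up.
- pinion: Starter pinion: a toothed steel gear wheel 47 mm over the teeth and 18 mm high at the bottom, with a plain dark round hub 28 mm in diameter standing on it up to 52 mm total height; 0.2 kg. Grip it by the hub, above the teeth. Stands upright, origin at the centre of its underside, z up.
- tray_round: The large round steel parts dish, 130 mm across the rim. Floor 3 mm thick, rim 10 mm above the bench. The pulley belongs here. Held fast to the bench by its magnetic base: it does not move. Origin: centre of its underside, on the bench; z up.
- tray_small: The small round steel parts dish, 96 mm across the rim. Floor 3 mm thick, rim 10 mm above the bench. The socket belongs here. Held fast to the bench by its magnetic base: it does not move. Origin: centre of its underside, on the bench; z up.
- tray_oblong: The oblong steel parts tray, 150 mm (its x) by 90 mm (its y). Floor 3 mm thick, rim 10 mm above the bench. The regulator belongs here. Held fast to the bench by its magnetic base: it does not move. Origin: centre of its underside, on the bench; z up.
- tray_square: The square steel parts tray, 112 x 112 mm. Floor 3 mm thick, rim 10 mm above the bench. The pinion belongs here. Held fast to the bench by its magnetic base: it does not move. Origin: centre of its underside, on the bench; z up.
- pad: Empty square black rubber pad, 110 x 110 mm and 4 mm thick, fixed flat on the bench: the free spot where a part can be set down meanwhile. Origin: centre of its underside, on the bench; z up.
- tin: Bystander: closed grey tin, 70 mm in diameter and 85 mm high, standing loose beyond the trays. Not to be disturbed. Origin: centre of its underside.
Things that resemble listed ones, but are neither listed nor needed, are in the scene too. Leave any orange or pink look-alike of the tray_round alone.

How it is judged:
By the outcome, as a careful person would: the job done as asked, in the order asked, and still so for the second after the job is handed in, with the robot touching nothing.
It also fails if it takes over 128 s, if anything falls off the work surface, if the arm or the gripper's body presses on something with over 40 N, if the wrist force passes 120 N, or if a joint passes its speed limit or range.

### The arm

A 7-joint arm with a two-finger parallel gripper is mounted at the origin on the work surface. World frame = base frame: x ahead of the robot, y to its left, z up, the work surface at z = 0. Lengths are in m, angles in rad, forces in N, time in s.
With the tool pointing down it reaches from about 0.35 to 0.9 m from the base axis. Payload 8.1 kg.
Tool frame: the origin (TCP) lies midway between the tips of the shut fingers; the grasp point (between the pads) lies 19 mm behind it; z points along the fingers, y is the direction in which the jaws open and shut (so a half turn about z gives the same grasp; the last joint's range is limited). The gripper opens to 92 mm and grips with 3 to 60 N. Pads are 19 mm wide; open, the fingers measure 130 mm over their backs; the gripper's body (75 mm by 190 mm) begins 47 mm behind the grasp point.
Start: joints at [-1.386, 0.434, 0.025, 1.573, -0.012, 1.134, -0.075], TCP at [0.177, 0.599, 0.227] pointing down, gripper open.
Joint ranges: [-2.62, 2.62], [-0.44, 2.09], [-1.27, 1.32], [0.08, 2.57], [-1.32, 4.46], [0.12, 2], [-2.74, 2.74]. Speed limits (rad/s): [2.22, 2.22, 3.01, 3.01, 3.14, 3.14, 3.14].

### API

Orientations are given as a rotation vector (axis times angle).
In Python, from cell import arm gives the robot as it stands. The module is installed in compiled form; this text tells all that it offers.
- The arm moves only by the tool jog_arm, never from a script. Its argument "increments" is a list of rows, each an object with "slide": the shift along the tool's x, y, z in mm, a list of three; "roll": the turn about the tool's z in rad; "gripper": the opening, from 0 (shut) to 1 (fully open). In form: [{"slide": [x, y, z], "roll": roll, "gripper": gripper}, ...]. A call has exactly 10 rows; each row is the pose to reach, as a shift and turn from the pose commanded when the call began, along the tool's axes at that moment; what a row does not reach only later rows make up. A row lasts 1/12 s, in which the tool goes at most 41.7 mm and 7.16 degrees, less where a joint would pass 70% of its speed; a pose out of reach is approached as far as the arm can. A call with a gripper value outside its range is refused whole. The fingers move at their own pace and stop on an object; "newtons" is the grip in N (left out, the last holds). Time passes only in rows, so rows that repeat a pose let the fingers close, or fill a call up. It gives the time, the measured TCP pose, the force and the opening at its end, in the units of the state.
- arm.observe(): the state, without advancing time (a new reading comes with each control period).
- arm.get_image(name): name is "scene" or "top"; returns a dict with "frame" (420x560x3 uint8, blue, green, red), "depth" (420x560 float32, m along the optical axis (not along the pixel's ray), 0 where there is no reading), "intrinsics" (3x3 intrinsics, pixels), "R" (3x3) and "t" (3): a world point X has camera coordinates R X + t. Camera axes: x right, y down, z forward; pixel columns grow to the right and rows downward; lengths in m; the calibration is good to about 2 mm. A picture is of the moment at which its call begins.
- arm.sign_off(): hands the job in, once; it reports no verdict.
The state is a dict: "clock": time; "joints": joint angles; "dq": joint speeds; "joint_efforts": joint torques, N m; "position": TCP position; "ee_rot": TCP orientation; "force": force on the tool from outside, world axes, zero at the start; "ft_torque": the same for the moment, N m; "width": opening from 0.0 (shut) to 1.0 (fully open).
Only numpy, scipy, OpenCV 4.12 (cv2) and the standard library are available. Lean on these libraries where they do the work, as an engineer would, in place of code of your own. Each camera call takes 0.05 s, during which the arm holds its last target.

## Working session

There is one attempt and no reset: what is moved stays moved. The work goes in short steps, Python scripts to look and compute and a tool call to move; the robot and the scene stay as the last step left them, time stands still between calls to the robot, and variables do not carry over. Pictures are saved under pics/ and viewed, and the job is handed in when it is done.

Besides the shell and the picture viewer there is one more tool, called as name(argument=value, ...) on one line, values as JSON. jog_arm: Moves the arm, as the interface text tells. Its arguments: {"type":"object","properties":{"increments":{"type":"array"},"newtons":{"type":"number"}},"required":["increments"]}

```bash
mkdir -p pics; cat > h.py <<'E'
import numpy as np, cv2
from cell import arm
def grab(n):
    d=arm.get_image(n); return d
E
python3 - <<'E'
from h import *
s=arm.observe(); print(s)
for n in("scene","top"):
    d=grab(n); cv2.imwrite(f"pics/{n}0.png",d["frame"]); np.savez(f"{n}0.npz",**d)
    print(n,d["intrinsics"],d["R"],d["t"],-d["R"].T@d["t"])
E
```

```text
{'clock': 0.0, 'joints': array([-1.38559304,  0.43524897,  0.02495873,  1.57411124, -0.01157942,
        1.1339917 , -0.07510931]), 'dq': array([ 0.00056302,  0.00071562, -0.00108653, -0.00018749,  0.00180495,
        0.00074268,  0.00232435]), 'joint_efforts': array([-6.82070113e-04, -6.67871475e+01,  9.84861664e-01, -3.14440727e+01,
       -6.03369623e-02,  4.36184846e-02,  1.79724375e-04]), 'position': array([0.17731105, 0.59877937, 0.2259232 ]), 'ee_rot': array([-4.50600706e-01, -3.10903522e+00,  2.53368320e-03]), 'force': array([ 0.25034223, -0.50041814, -0.00897149]), 'ft_torque': array([0.00147744, 0.02058516, 0.00158738]), 'width': 1.0040974851665778}
scene [[522.57034881   0.         280.87434242]
 [  0.         522.57034881 219.10795752]
 [  0.           0.           1.        ]] [[ 0.36429052  0.93126292 -0.00646502]
 [ 0.61967898 -0.24757586 -0.74478463]
 [-0.69519089  0.26731175 -0.6672736 ]] [-0.30616427 -0.27381208  1.58677281] [ 1.38431833 -0.20683284  0.85290121]
top [[418.59164963   0.         274.7435616 ]
 [  0.         418.59164963 206.30353194]
 [  0.           0.           1.        ]] [[-0.02050428 -0.9997884   0.00165364]
 [-0.98831296  0.02001898 -0.15111829]
 [ 0.15105321 -0.00473289 -0.9885143 ]] [0.10579621 0.54667074 1.10681029] [0.37526381 0.10006844 1.1765348 ]
```

View pics/top0.png

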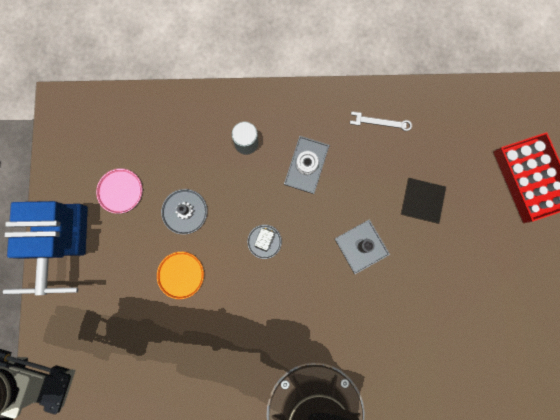

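View pics/scene0.png

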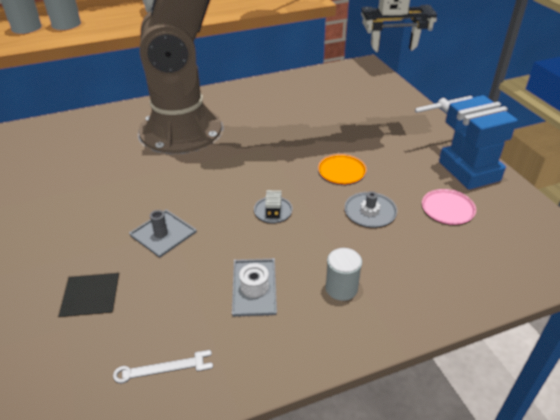

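The top view shows the pinion in the large grey dish (184,211), the regulator in the small dish (264,240), the pulley in the oblong tray (307,162) and the socket in the square tray (363,246). The pad is at (424,200) and the tin at (245,136).
- **Candidates for tray_round:** grey (184,211), pink (119,191) and orange (180,275). I choose the grey one by its description.
- **Candidates for the pad:** only the black square at (424,200).

Next, the crops and measurements.

```bash
cat >> h.py <<'E'
def load(f): return dict(np.load(f))
def cast(d,uv,z):
    uv=np.atleast_2d(uv).astype(float)
    K,R,t=d["intrinsics"],d["R"],d["t"]; c=-R.T@t
    r=np.c_[uv,np.ones(len(uv))]@np.linalg.inv(K).T@R
    return c+r*((z-c[2])/r[:,2])[:,None]
def cloud(d):
    D=d["depth"]; v,u=np.mgrid[:D.shape[0],:D.shape[1]]
    K,R,t=d["intrinsics"],d["R"],d["t"]
    p=np.stack([(u-K[0,2])/K[0,0]*D,(v-K[1,2])/K[1,1]*D,D],-1)
    P=(p-t)@R; P[D==0]=np.nan; return P
def proj(d,X):
    p=d["R"]@np.asarray(X)+d["t"]; q=d["intrinsics"]@p; return q[:2]/q[2]
E
python3 - <<'E'
from h import *
t=load("top0.npz"); s=load("scene0.npz")
a=cv2.resize(t["frame"][120:290,140:460],(800,425),interpolation=cv2.INTER_CUBIC); cv2.imwrite("pics/tcrop.png",a)
a=cv2.resize(s["frame"][170:330,50:410],(800,355),interpolation=cv2.INTER_CUBIC); cv2.imwrite("pics/scrop.png",a)
P=cloud(t);Q=cloud(s)
for n,(u,v) in dict(round=(184,211),small=(264,240),oblong=(307,162),square=(363,246),pad=(424,200),tin=(245,136)).items():
    c=cast(t,(u,v),0.01)[0]
    o=[]
    for C in (P,Q):
        r=np.hypot(C[...,0]-c[0],C[...,1]-c[1]); 
        z=C[...,2][(r<0.035)]; rim=C[...,2][(r>.08)&(r<.11)]
        o+=[np.round(np.nanpercentile(z,[2,50,90,98])*1e3,1),np.round(np.nanmedian(rim)*1e3,1)]
    print(n,np.round(c,3),*o, t["frame"][v,u])
print(t["frame"][225,160],t["frame"][260,350],t["frame"][180,300],t["frame"][255,264],t["frame"][300,400])
E
```

```text
round [0.545 0.35  0.01 ] [-1.5  5.5 54.2 56.5] -0.8 [-1.6 17.6 52.3 55.5] -2.2 [99 98 94]
small [0.459 0.126 0.01 ] [-0.8 36.  47.3 50.1] -0.6 [-1.4 32.  46.5 48.5] -1.8 [222 227 226]
oblong [ 0.68  -0.001  0.01 ] [ 0.3 37.6 43.9 46.7] -0.4 [-0.7 33.5 41.8 43.2] -1.6 [46 47 51]
square [ 0.437 -0.149  0.01 ] [-2.4  4.5 61.5 64.7] -0.5 [-1.7 14.5 59.5 62.5] -1.8 [104 103 100]
pad [ 0.563 -0.328  0.01 ] [-0.8  3.6  6.4  8.2] -0.5 [-0.7  2.2  4.2  5.3] -1.8 [40 44 48]
tin [0.761 0.176 0.01 ] [82.1 86.6 89.5 90.6] -0.6 [-3.4 60.7 86.6 88. ] -1.6 [233 232 231]
[ 86 110 131] [167 161 157] [156 156 148] [172 170 162] [ 87 108 127]
```

View pics/tcrop.png

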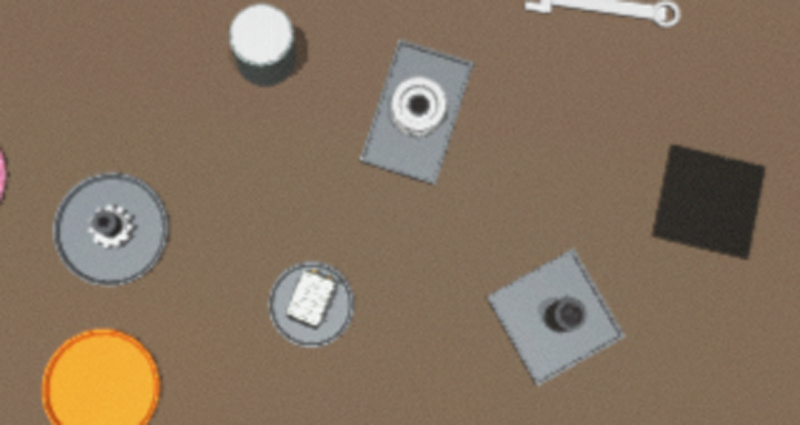

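View pics/scrop.png

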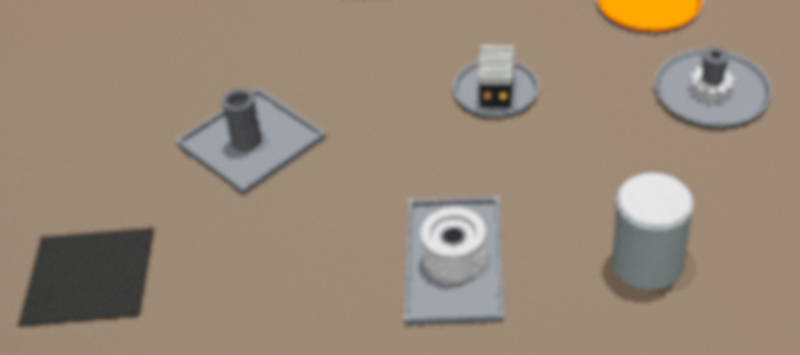

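The crops confirm every identity, and the depth heights match the text (pinion 55, regulator 48, pulley 43, socket 63 mm, dish floors about 3 mm). Next I measure centres in both views.

```bash
cat > m.py <<'E'
from h import *
A=dict(round=(.545,.35),small=(.459,.126),oblong=(.68,0),square=(.437,-.149),pad=(.563,-.328))
def trays(d):
    f=d["frame"].astype(int); m=((f[...,2]-f[...,0])<20).astype(np.uint8)  # non-brown
    m=cv2.morphologyEx(m,cv2.MORPH_OPEN,np.ones((3,3)))
    n,L=cv2.connectedComponents(m); out={}
    for k,c in A.items():
        u,v=proj(d,(*c,.004)); w=L[int(v)-20:int(v)+20,int(u)-20:int(u)+20]; w=w[w>0]
        l=np.bincount(w).argmax()
        cs,_=cv2.findContours((L==l).astype(np.uint8),cv2.RETR_EXTERNAL,cv2.CHAIN_APPROX_NONE)
        c0=max(cs,key=cv2.contourArea)[:,0].astype(float)
        X=cast(d,c0,.004 if k=="pad" else .01)[:,:2].astype(np.float32)*1000
        if k in("round","small"):
            e=cv2.fitEllipse(X)
        else: e=cv2.minAreaRect(X)
        out[k]=(np.array(e[0])/1000,np.array(e[1]),e[2])
    return out
def topc(d,c,z,tol,rad=.04):
    C=cloud(d); r=np.hypot(C[...,0]-c[0],C[...,1]-c[1])
    m=(r<rad)&(C[...,2]>z-tol)
    v,u=np.nonzero(m); X=cast(d,np.c_[u,v],z)[:,:2].astype(np.float32)*1000
    e=cv2.minAreaRect(X); (cc,rr)=cv2.minEnclosingCircle(X)
    return X.mean(0)/1000,np.array(e[0])/1000,e[1],e[2],rr*2,len(X)
E
python3 - <<'E'
from m import *
np.set_printoptions(precision=4,suppress=True)
for n in("top0","scene0"):
    d=load(n+".npz"); T=trays(d); print(n)
    for k,e in T.items(): print(k,*e)
    for k,tr,z in(("pinion","round",.055),("regulator","small",.048),("pulley","oblong",.043),("socket","square",.063)):
        print(k,*topc(d,A[tr],z,.010))
E
```

```text
top0
round [0.5453 0.3502] [126.6737 128.8085] 173.74891662597656
small [0.4558 0.126 ] [93.5561 94.0902] 176.62840270996094
oblong [0.6737 0.0014] [ 91.3251 152.7334] 70.57380676269531
square [ 0.4364 -0.145 ] [113.4187 114.1293] 27.474590301513672
pad [ 0.5639 -0.3282] [108.1709 108.6536] 75.11557006835938
pinion [0.5456 0.3484] [0.5458 0.3485] (27.24112319946289, 24.628868103027344) 88.84011840820312 28.335277557373047 85
regulator [0.4594 0.1261] [0.459  0.1267] (36.08012390136719, 50.47474670410156) 66.99781036376953 60.83781814575195 208
pulley [0.6734 0.0027] [0.673  0.0022] (55.78533172607422, 60.23259353637695) 88.36470794677734 61.20690155029297 337
socket [ 0.435  -0.1486] [ 0.4352 -0.1492] (34.59226608276367, 29.1178035736084) 88.82945251464844 35.44093704223633 135
scene0
round [0.5518 0.3499] [127.4836 135.0158] 58.36796951293945
small [0.4572 0.1286] [ 91.0088 120.5314] 67.16963958740234
oblong [0.6812 0.0009] [ 91.5084 158.4753] 70.69327545166016
square [ 0.4363 -0.1488] [139.0435 118.3866] 27.49549102783203
pad [ 0.5694 -0.3271] [107.1534 108.6012] 74.84955596923828
pinion [0.5557 0.3442] [0.556  0.3448] (27.662372589111328, 30.30626678466797) 68.1763687133789 35.267642974853516 89
regulator [0.4692 0.1239] [0.4701 0.1235] (36.2252311706543, 60.46219253540039) 68.20228576660156 68.66996002197266 237
pulley [0.6816 0.0005] [0.6816 0.0002] (58.35810089111328, 64.14622497558594) 69.76834869384766 65.18879699707031 514
socket [ 0.4449 -0.1507] [ 0.4447 -0.151 ] (32.461368560791016, 41.93526077270508) 87.0313491821289 42.684654235839844 151
```

```bash
cat > g.py <<'E'
# usage: g.py x y z [yaw_deg of jaw axis] -> slide/roll from present pose
import sys; from h import *
from scipy.spatial.transform import Rotation as Ro
s=arm.observe(); R=Ro.from_rotvec(s["ee_rot"]).as_matrix(); p=s["position"]
yaw=np.degrees(np.arctan2(R[1,1],R[0,1]))
print("t %.2f pos %s yaw %.2f tilt %.2f w %.1fmm F %s"%(s["clock"],np.round(p*1e3,1),yaw,np.degrees(np.arccos(-R[2,2])),s["width"]*92,np.round(s["force"],1)),"q",np.round(s["joints"],2))
if len(sys.argv)>3:
    d=np.array(list(map(float,sys.argv[1:4])))-p
    r=0
    if len(sys.argv)>4: r=-np.radians((float(sys.argv[4])-yaw+90)%180-90)
    print("slide",np.round(R.T@d*1e3,1),"roll",round(r,4))
E
python3 g.py .45 .25 .2 90
```

```text
t 0.10 pos [177.3 598.8 226. ] yaw 73.51 tilt 0.08 w 92.2mm F [ 0.5 -0.1 -0. ] q [-1.39  0.44  0.02  1.57 -0.01  1.13 -0.08]
slide [-360.5 -257.    26.4] roll -0.2879
```

jog_arm(increments=[{"slide":[-36,-26,3],"roll":-0.03,"gripper":0.65},{"slide":[-72,-51,5],"roll":-0.06,"gripper":0.65},{"slide":[-108,-77,8],"roll":-0.09,"gripper":0.65},{"slide":[-144,-103,10],"roll":-0.12,"gripper":0.65},{"slide":[-180,-128,13],"roll":-0.15,"gripper":0.65},{"slide":[-216,-154,16],"roll":-0.18,"gripper":0.65},{"slide":[-252,-180,18],"roll":-0.21,"gripper":0.65},{"slide":[-288,-206,21],"roll":-0.24,"gripper":0.65},{"slide":[-324,-231,24],"roll":-0.27,"gripper":0.65},{"slide":[-360,-257,26],"roll":-0.288,"gripper":0.65}])

```text
clock: 0.93
position: [0.4341, 0.2695, 0.2019]
ee_rot: [0.003, -3.141, 0.0]
force: [0.1, 1.1, 0.6]
width: 0.651
```

```bash
python3 g.py .436 -.147 .14 90
```

```text
t 0.93 pos [434.1 269.5 201.9] yaw 90.11 tilt 0.02 w 59.9mm F [0.1 1.1 0.6] q [-0.75  0.27  0.11  1.89 -0.04  0.98  0.95]
slide [  -1.1 -416.5   61.9] roll 0.002
```

jog_arm(increments=[{"slide":[1,-40,6],"roll":0,"gripper":0.65},{"slide":[3,-80,12],"roll":0,"gripper":0.65},{"slide":[4,-120,18],"roll":0,"gripper":0.65},{"slide":[6,-160,24],"roll":0,"gripper":0.65},{"slide":[7,-200,30],"roll":0,"gripper":0.65},{"slide":[8,-240,36],"roll":0,"gripper":0.65},{"slide":[10,-280,42],"roll":0,"gripper":0.65},{"slide":[11,-320,48],"roll":0,"gripper":0.65},{"slide":[13,-360,54],"roll":0,"gripper":0.65},{"slide":[14,-397,60],"roll":0,"gripper":0.65}])

```text
clock: 1.77
position: [0.4187, -0.1277, 0.1419]
ee_rot: [0.0, 3.142, -0.0]
force: [0.6, 0.3, -0.3]
width: 0.649
```

jog_arm(increments=[{"slide":[0,0,0],"roll":0,"gripper":0.65},{"slide":[0,0,0],"roll":0,"gripper":0.65},{"slide":[0,0,0],"roll":0,"gripper":0.65},{"slide":[0,0,0],"roll":0,"gripper":0.65},{"slide":[0,0,10],"roll":0,"gripper":0.65},{"slide":[0,0,20],"roll":0,"gripper":0.65},{"slide":[0,0,30],"roll":0,"gripper":0.65},{"slide":[0,0,40],"roll":0,"gripper":0.65},{"slide":[0,0,50],"roll":0,"gripper":0.65},{"slide":[0,0,50],"roll":0,"gripper":0.65}])

```text
clock: 2.6
position: [0.4189, -0.1236, 0.0909]
ee_rot: [0.005, -3.139, -0.001]
force: [0.2, 0.2, -0.1]
width: 0.646
```

```bash
python3 g.py .436 -.147 .025 90; python3 - <<'E'
from h import *
s=arm.observe();p=s["position"]
for n in("top","scene"):
    d=grab(n); np.savez(n+"1.npz",**d); u,v=map(int,proj(d,p)); print(n,u,v)
    f=d["frame"][v-70:v+40,u-60:u+60]; cv2.imwrite(f"pics/{n}1.png",cv2.resize(f,(660,600),interpolation=cv2.INTER_CUBIC))
E
```

```text
t 2.60 pos [ 418.9 -123.6   90.9] yaw 90.19 tilt 0.13 w 59.4mm F [ 0.2  0.2 -0.1] q [-0.08  0.32  0.3   2.19 -0.16  0.65  1.91]
slide [-17.2 -23.5  65.8] roll 0.0033
top 360 251
scene 163 196
```

View pics/scene1.png

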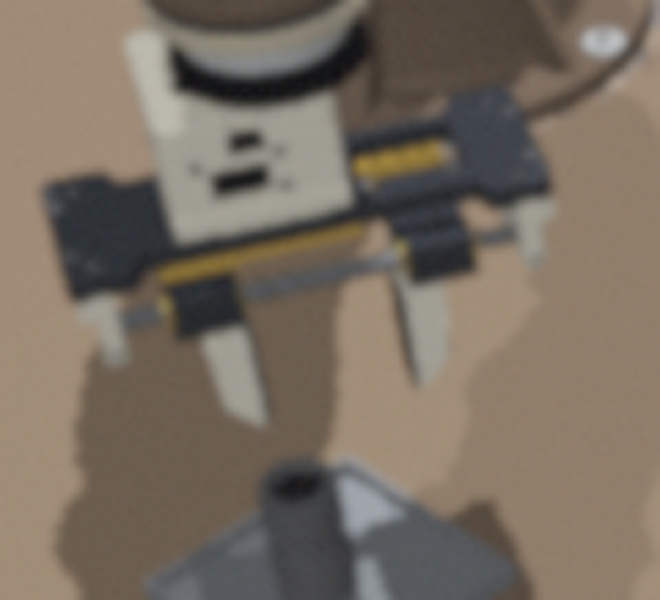

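View pics/top1.png

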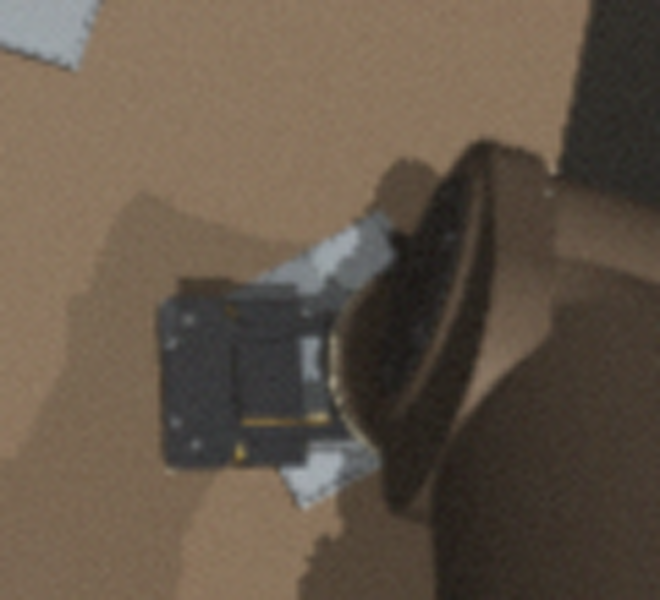

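The scene crop shows the open fingertips at about (250,425) and (428,385), short of the socket top at (297,485). The top crop shows the gripper covering the square tray. The arm stopped short of the target, so from here I work from the measured pose. The tips land about 4 mm off in the scene view, so I trust the top view more.

jog_arm(increments=[{"slide":[-8,-12,0],"roll":0,"gripper":0.65},{"slide":[-16,-25,0],"roll":0,"gripper":0.65},{"slide":[-16,-25,0],"roll":0,"gripper":0.65},{"slide":[-16,-25,0],"roll":0,"gripper":0.65},{"slide":[-16,-25,10],"roll":0,"gripper":0.65},{"slide":[-16,-25,25],"roll":0,"gripper":0.65},{"slide":[-16,-25,40],"roll":0,"gripper":0.65},{"slide":[-16,-25,55],"roll":0,"gripper":0.65},{"slide":[-16,-25,66],"roll":0,"gripper":0.65},{"slide":[-16,-25,66],"roll":0,"gripper":0.65}])

```text
clock: 3.53
position: [0.4341, -0.1491, 0.0248]
ee_rot: [0.002, -3.139, -0.002]
force: [-0.8, 0.1, -0.1]
width: 0.651
```

```bash
python3 g.py .435 -.149 .022 90
```

```text
t 3.53 pos [ 434.1 -149.1   24.8] yaw 90.07 tilt 0.18 w 59.9mm F [-0.8  0.1 -0.1] q [ 0.02  0.47  0.25  2.19 -0.24  0.51  2.03]
slide [-0.9  0.1  2.8] roll 0.0012
```

jog_arm(increments=[{"slide":[0,0,0],"roll":0,"gripper":0.5},{"slide":[0,0,0],"roll":0,"gripper":0.4},{"slide":[0,0,0],"roll":0,"gripper":0.3},{"slide":[0,0,0],"roll":0,"gripper":0.2},{"slide":[0,0,0],"roll":0,"gripper":0.2},{"slide":[0,0,0],"roll":0,"gripper":0.2},{"slide":[0,0,0],"roll":0,"gripper":0.2},{"slide":[0,0,0],"roll":0,"gripper":0.2},{"slide":[0,0,0],"roll":0,"gripper":0.2},{"slide":[0,0,0],"roll":0,"gripper":0.2}], newtons=30)

```text
clock: 4.37
position: [0.4359, -0.1504, 0.0267]
ee_rot: [-0.0, 3.141, 0.0]
force: [-0.9, 1.3, 7.0]
width: 0.366
```

```bash
python3 g.py
```

```text
t 4.37 pos [ 435.9 -150.4   26.7] yaw 90.01 tilt 0.06 w 33.7mm F [-0.9  1.3  7. ] q [ 0.02  0.47  0.25  2.19 -0.24  0.51  2.03]
```

Gripped at 33.7 mm, against the 34 mm expected. Lifting and carrying it to the pad.

jog_arm(increments=[{"slide":[0,0,-5],"roll":0,"gripper":0.2},{"slide":[0,0,-15],"roll":0,"gripper":0.2},{"slide":[0,0,-30],"roll":0,"gripper":0.2},{"slide":[-10,-12,-45],"roll":0,"gripper":0.2},{"slide":[-30,-35,-50],"roll":0,"gripper":0.2},{"slide":[-50,-60,-50],"roll":0,"gripper":0.2},{"slide":[-70,-90,-50],"roll":0,"gripper":0.2},{"slide":[-90,-120,-50],"roll":0,"gripper":0.2},{"slide":[-108,-145,-50],"roll":0,"gripper":0.2},{"slide":[-120,-165,-50],"roll":0,"gripper":0.2}])

```text
clock: 5.2
position: [0.5567, -0.318, 0.077]
ee_rot: [0.001, 3.141, -0.002]
force: [0.3, -0.1, -1.8]
width: 0.367
```

```bash
python3 g.py .564 -.328 .045 90
```

```text
t 5.20 pos [ 556.7 -318.    77. ] yaw 89.96 tilt 0.09 w 33.7mm F [ 0.3 -0.1 -1.8] q [ 0.24  0.62  0.3   1.71 -0.23  0.85  2.2 ]
slide [-7.3 -9.9 32. ] roll -0.0007
```

jog_arm(increments=[{"slide":[-4,-5,5],"roll":0,"gripper":0.2},{"slide":[-7,-10,12],"roll":0,"gripper":0.2},{"slide":[-7,-10,20],"roll":0,"gripper":0.2},{"slide":[-7,-10,28],"roll":0,"gripper":0.2},{"slide":[-7,-10,36],"roll":0,"gripper":0.2},{"slide":[-7,-10,42],"roll":0,"gripper":0.2},{"slide":[-7,-10,45],"roll":0,"gripper":0.2},{"slide":[-7,-10,46],"roll":0,"gripper":0.2},{"slide":[-7,-10,46],"roll":0,"gripper":0.2},{"slide":[-7,-10,46],"roll":0,"gripper":0.2}])

```text
clock: 6.03
position: [0.5627, -0.3255, 0.0304]
ee_rot: [-0.0, 3.141, -0.0]
force: [-1.1, 0.4, -1.9]
width: 0.364
```

```bash
python3 g.py .564 -.328 .028 90
```

```text
t 6.03 pos [ 562.7 -325.5   30.4] yaw 90.01 tilt 0.03 w 33.5mm F [-1.1  0.4 -1.9] q [ 0.26  0.69  0.27  1.71 -0.25  0.78  2.23]
slide [-1.3 -2.5  2.4] roll 0.0002
```

jog_arm(increments=[{"slide":[0,0,0.5],"roll":0,"gripper":0.2},{"slide":[0,0,1],"roll":0,"gripper":0.2},{"slide":[0,0,1.5],"roll":0,"gripper":0.2},{"slide":[0,0,2],"roll":0,"gripper":0.2},{"slide":[0,0,2],"roll":0,"gripper":0.2},{"slide":[0,0,2],"roll":0,"gripper":0.2},{"slide":[0,0,2],"roll":0,"gripper":0.2},{"slide":[0,0,2],"roll":0,"gripper":0.2},{"slide":[0,0,2],"roll":0,"gripper":0.2},{"slide":[0,0,2],"roll":0,"gripper":0.2}])

```text
clock: 6.87
position: [0.5625, -0.3255, 0.0281]
ee_rot: [-0.0, 3.142, 0.0]
force: [-0.2, -0.3, -2.9]
width: 0.364
```

```bash
for i in 1 2 ; do python3 g.py; done
```

```text
t 6.87 pos [ 562.5 -325.5   28.1] yaw 90.01 tilt 0.00 w 33.5mm F [-0.2 -0.3 -2.9] q [ 0.26  0.69  0.27  1.71 -0.25  0.77  2.23]
t 6.87 pos [ 562.5 -325.5   28.1] yaw 90.01 tilt 0.00 w 33.5mm F [-0.2 -0.3 -2.9] q [ 0.26  0.69  0.27  1.71 -0.25  0.77  2.23]
```

jog_arm(increments=[{"slide":[0,0,0.4],"roll":0,"gripper":0.2},{"slide":[0,0,0.8],"roll":0,"gripper":0.2},{"slide":[0,0,1.2],"roll":0,"gripper":0.2},{"slide":[0,0,1.5],"roll":0,"gripper":0.2},{"slide":[0,0,1.5],"roll":0,"gripper":0.2},{"slide":[0,0,1.5],"roll":0,"gripper":0.2},{"slide":[0,0,1.5],"roll":0,"gripper":0.2},{"slide":[0,0,1.5],"roll":0,"gripper":0.2},{"slide":[0,0,1.5],"roll":0,"gripper":0.2},{"slide":[0,0,1.5],"roll":0,"gripper":0.2}])

```text
clock: 7.7
position: [0.5626, -0.3255, 0.0278]
ee_rot: [-0.0, 3.141, 0.0]
force: [-4.5, 1.7, 9.9]
width: 0.366
```

```bash
python3 g.py
```

```text
t 7.70 pos [ 562.6 -325.5   27.8] yaw 90.00 tilt 0.04 w 33.7mm F [-4.5  1.7  9.9] q [ 0.26  0.69  0.27  1.71 -0.25  0.77  2.23]
```

Contact at 27.8 mm, as expected from the grasp height plus the pad's extra 1 mm. Releasing and rising.

jog_arm(increments=[{"slide":[0,0,0],"roll":0,"gripper":0.45},{"slide":[0,0,0],"roll":0,"gripper":0.55},{"slide":[0,0,0],"roll":0,"gripper":0.65},{"slide":[0,0,0],"roll":0,"gripper":0.65},{"slide":[0,0,-15],"roll":0,"gripper":0.65},{"slide":[0,0,-45],"roll":0,"gripper":0.65},{"slide":[0,0,-80],"roll":0,"gripper":0.65},{"slide":[0,0,-115],"roll":0,"gripper":0.65},{"slide":[0,30,-140],"roll":0,"gripper":0.65},{"slide":[0,65,-150],"roll":0,"gripper":0.65}])

```text
clock: 8.53
position: [0.5634, -0.2642, 0.1809]
ee_rot: [0.009, 3.136, -0.006]
force: [1.5, 0.5, -0.2]
width: 0.651
```

```bash
python3 g.py .545 .349 .14 90
```

```text
t 8.53 pos [ 563.4 -264.2  180.9] yaw 89.69 tilt 0.40 w 59.8mm F [ 1.5  0.5 -0.2] q [ 0.12  0.47  0.33  1.66 -0.17  1.03  2.08]
slide [ 21.9 613.3  38.2] roll -0.0054
```

jog_arm(increments=[{"slide":[0,38,0],"roll":-0.005,"gripper":0.6},{"slide":[0,76,0],"roll":-0.005,"gripper":0.6},{"slide":[5,114,0],"roll":-0.005,"gripper":0.6},{"slide":[5,152,0],"roll":-0.005,"gripper":0.6},{"slide":[10,190,0],"roll":-0.005,"gripper":0.6},{"slide":[10,228,0],"roll":-0.005,"gripper":0.6},{"slide":[15,266,0],"roll":-0.005,"gripper":0.6},{"slide":[15,304,0],"roll":-0.005,"gripper":0.6},{"slide":[20,342,0],"roll":-0.005,"gripper":0.6},{"slide":[20,380,0],"roll":-0.005,"gripper":0.6}])

```text
clock: 9.37
position: [0.5415, 0.1213, 0.1767]
ee_rot: [0.008, -3.141, -0.0]
force: [0.3, 0.4, -0.7]
width: 0.599
```

```bash
python3 g.py .545 .349 .11 90
```

```text
t 9.37 pos [541.5 121.3 176.7] yaw 90.29 tilt 0.02 w 55.1mm F [ 0.3  0.4 -0.7] q [-0.5   0.37  0.25  1.83 -0.11  0.96  1.37]
slide [ -4.7 227.7  66.7] roll 0.005
```

jog_arm(increments=[{"slide":[0,38,10],"roll":0.005,"gripper":0.6},{"slide":[-2,76,20],"roll":0.005,"gripper":0.6},{"slide":[-3,114,30],"roll":0.005,"gripper":0.6},{"slide":[-4,152,40],"roll":0.005,"gripper":0.6},{"slide":[-5,190,50],"roll":0.005,"gripper":0.6},{"slide":[-5,228,60],"roll":0.005,"gripper":0.6},{"slide":[-5,228,67],"roll":0.005,"gripper":0.6},{"slide":[-5,228,67],"roll":0.005,"gripper":0.6},{"slide":[-5,228,67],"roll":0.005,"gripper":0.6},{"slide":[-5,228,67],"roll":0.005,"gripper":0.6}])

```text
clock: 10.2
position: [0.547, 0.3459, 0.11]
ee_rot: [0.003, 3.141, -0.001]
force: [-0.4, 0.0, -0.1]
width: 0.601
```

```bash
python3 g.py .5455 .349 .029 90
python3 - <<'E'
from m import *
for n in("top","scene"):
    d=grab(n); np.savez(n+"2.npz",**d); cv2.imwrite(f"pics/{n}2.png",d["frame"])
d=load("top2.npz"); print(topc(d,(.564,-.328),.064,.006), trays(d)["pad"])
E
```

```text
t 10.20 pos [547.  345.9 110. ] yaw 89.90 tilt 0.06 w 55.3mm F [-0.4  0.  -0.1] q [-0.78  0.58  0.2   1.66 -0.14  0.92  1.04]
slide [ 1.5  3.2 81. ] roll -0.0017
(array([ 0.5610601 , -0.32396457], dtype=float32), array([ 0.56111499, -0.32385358]), (32.262550354003906, 35.00635528564453), 25.03213119506836, 36.06865310668945, 124) (array([ 0.56400763, -0.3280863 ]), array([107.97779846, 108.59328461]), 75.01734161376953)
```

View pics/scene2.png

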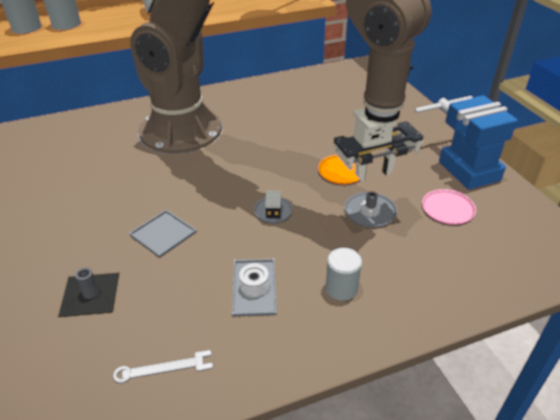

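The scene view shows the socket upright on the pad at (88,285), and the gripper above the pinion (371,203). Descending on the hub.

jog_arm(increments=[{"slide":[0,2,10],"roll":0,"gripper":0.55},{"slide":[0,2,25],"roll":0,"gripper":0.55},{"slide":[0,2,40],"roll":0,"gripper":0.55},{"slide":[0,2,55],"roll":0,"gripper":0.55},{"slide":[0,2,68],"roll":0,"gripper":0.55},{"slide":[0,2,77],"roll":0,"gripper":0.55},{"slide":[0,2,80],"roll":0,"gripper":0.55},{"slide":[0,2,80],"roll":0,"gripper":0.55},{"slide":[0,2,80],"roll":0,"gripper":0.55},{"slide":[0,2,80],"roll":0,"gripper":0.55}])

```text
clock: 11.13
position: [0.5469, 0.3498, 0.0304]
ee_rot: [-0.0, 3.14, 0.001]
force: [0.5, -1.1, 0.4]
width: 0.55
```

```bash
python3 g.py .5465 .3475 .028 90
```

```text
t 11.13 pos [546.9 349.8  30.4] yaw 90.00 tilt 0.08 w 50.6mm F [ 0.5 -1.1  0.4] q [-0.77  0.68  0.18  1.71 -0.16  0.77  1.06]
slide [ 0.4 -2.3  2.4] roll 0.0
```

jog_arm(increments=[{"slide":[0,-2,2],"roll":0,"gripper":0.5},{"slide":[0,-2,2],"roll":0,"gripper":0.4},{"slide":[0,-2,2],"roll":0,"gripper":0.3},{"slide":[0,-2,2],"roll":0,"gripper":0.2},{"slide":[0,-2,2],"roll":0,"gripper":0.15},{"slide":[0,-2,2],"roll":0,"gripper":0.15},{"slide":[0,-2,2],"roll":0,"gripper":0.15},{"slide":[0,-2,2],"roll":0,"gripper":0.15},{"slide":[0,-2,2],"roll":0,"gripper":0.15},{"slide":[0,-2,2],"roll":0,"gripper":0.15}], newtons=30)

```text
clock: 11.97
position: [0.5464, 0.3478, 0.0278]
ee_rot: [-0.0, 3.141, 0.001]
force: [0.2, 0.4, 3.2]
width: 0.297
```

```bash
python3 g.py
```

```text
t 11.97 pos [546.4 347.8  27.8] yaw 90.01 tilt 0.03 w 27.4mm F [0.2 0.4 3.2] q [-0.76  0.68  0.18  1.71 -0.16  0.76  1.06]
```

jog_arm(increments=[{"slide":[0,0,-5],"roll":0,"gripper":0.15},{"slide":[0,0,-20],"roll":0,"gripper":0.15},{"slide":[0,0,-45],"roll":0,"gripper":0.15},{"slide":[0,0,-75],"roll":0,"gripper":0.15},{"slide":[5,-12,-95],"roll":0,"gripper":0.15},{"slide":[12,-35,-100],"roll":0,"gripper":0.15},{"slide":[20,-68,-100],"roll":0,"gripper":0.15},{"slide":[28,-104,-100],"roll":0,"gripper":0.15},{"slide":[37,-140,-100],"roll":0,"gripper":0.15},{"slide":[45,-176,-100],"roll":0,"gripper":0.15}])

```text
clock: 12.8
position: [0.5001, 0.1697, 0.1275]
ee_rot: [0.001, -3.141, 0.001]
force: [1.5, -1.0, -3.0]
width: 0.296
```

```bash
python3 g.py .437 -.146 .11 90
```

```text
t 12.80 pos [500.1 169.7 127.5] yaw 90.02 tilt 0.05 w 27.2mm F [ 1.5 -1.  -3. ] q [-0.59  0.39  0.22  1.94 -0.11  0.82  1.26]
slide [  63.2 -315.7   17.7] roll 0.0004
```

jog_arm(increments=[{"slide":[7,-36,0],"roll":0,"gripper":0.15},{"slide":[14,-72,0],"roll":0,"gripper":0.15},{"slide":[21,-108,0],"roll":0,"gripper":0.15},{"slide":[28,-144,0],"roll":0,"gripper":0.15},{"slide":[36,-180,0],"roll":0,"gripper":0.15},{"slide":[43,-216,0],"roll":0,"gripper":0.15},{"slide":[50,-252,5],"roll":0,"gripper":0.15},{"slide":[57,-283,10],"roll":0,"gripper":0.15},{"slide":[62,-305,15],"roll":0,"gripper":0.15},{"slide":[63,-315,18],"roll":0,"gripper":0.15}])

```text
clock: 13.63
position: [0.4362, -0.1472, 0.1093]
ee_rot: [-0.007, -3.14, 0.002]
force: [-0.4, -1.0, -1.2]
width: 0.296
```

```bash
python3 g.py .437 -.146 .034 90
```

```text
t 13.63 pos [ 436.2 -147.2  109.3] yaw 89.74 tilt 0.10 w 27.2mm F [-0.4 -1.  -1.2] q [-0.03  0.32  0.3   2.12 -0.14  0.72  1.93]
slide [-0.9  1.3 75.3] roll -0.0046
```

jog_arm(increments=[{"slide":[-1,1,10],"roll":-0.004,"gripper":0.15},{"slide":[-1,1,25],"roll":-0.004,"gripper":0.15},{"slide":[-1,1,40],"roll":-0.004,"gripper":0.15},{"slide":[-1,1,52],"roll":-0.004,"gripper":0.15},{"slide":[-1,1,62],"roll":-0.004,"gripper":0.15},{"slide":[-1,1,70],"roll":-0.004,"gripper":0.15},{"slide":[-1,1,75],"roll":-0.004,"gripper":0.15},{"slide":[-1,1,77],"roll":-0.004,"gripper":0.15},{"slide":[-1,1,78],"roll":-0.004,"gripper":0.15},{"slide":[-1,1,78],"roll":-0.004,"gripper":0.15}])

```text
clock: 14.47
position: [0.4395, -0.1424, 0.0317]
ee_rot: [-0.007, 3.141, 0.0]
force: [0.0, 0.3, -2.4]
width: 0.298
```

```bash
python3 g.py .437 -.146 .027 90
```

```text
t 14.47 pos [ 439.5 -142.4   31.7] yaw 90.25 tilt 0.01 w 27.5mm F [ 0.   0.3 -2.4] q [ 0.01  0.46  0.24  2.18 -0.22  0.52  1.99]
slide [ 2.5 -3.6  4.7] roll 0.0043
```

jog_arm(increments=[{"slide":[2.5,-3.5,0],"roll":0.004,"gripper":0.15},{"slide":[2.5,-3.5,1],"roll":0.004,"gripper":0.15},{"slide":[2.5,-3.5,2],"roll":0.004,"gripper":0.15},{"slide":[2.5,-3.5,2.5],"roll":0.004,"gripper":0.15},{"slide":[2.5,-3.5,3],"roll":0.004,"gripper":0.15},{"slide":[2.5,-3.5,3.5],"roll":0.004,"gripper":0.15},{"slide":[2.5,-3.5,4],"roll":0.004,"gripper":0.15},{"slide":[2.5,-3.5,4],"roll":0.004,"gripper":0.15},{"slide":[2.5,-3.5,4],"roll":0.004,"gripper":0.15},{"slide":[2.5,-3.5,4],"roll":0.004,"gripper":0.15}])

```text
clock: 15.3
position: [0.4369, -0.1459, 0.0277]
ee_rot: [-0.0, 3.141, 0.0]
force: [-0.7, 0.4, 3.5]
width: 0.297
```

```bash
python3 g.py .437 -.146 .027 90
```

```text
t 15.30 pos [ 436.9 -145.9   27.7] yaw 90.01 tilt 0.01 w 27.4mm F [-0.7  0.4  3.5] q [ 0.02  0.47  0.24  2.18 -0.22  0.51  2.  ]
slide [-0.1 -0.1  0.7] roll 0.0002
```

jog_arm(increments=[{"slide":[0,0,0],"roll":0,"gripper":0.4},{"slide":[0,0,0],"roll":0,"gripper":0.5},{"slide":[0,0,0],"roll":0,"gripper":0.55},{"slide":[0,0,0],"roll":0,"gripper":0.55},{"slide":[0,0,-15],"roll":0,"gripper":0.55},{"slide":[0,0,-45],"roll":0,"gripper":0.55},{"slide":[0,0,-80],"roll":0,"gripper":0.7},{"slide":[-20,15,-95],"roll":0,"gripper":0.9},{"slide":[-48,35,-100],"roll":0,"gripper":0.9},{"slide":[-77,56,-100],"roll":0,"gripper":0.9}])

```text
clock: 16.13
position: [0.5155, -0.0901, 0.1299]
ee_rot: [0.003, 3.138, -0.0]
force: [0.5, -0.6, -0.1]
width: 0.793
```

```bash
python3 g.py .674 .001 .1 90
```

```text
t 16.13 pos [515.5 -90.1 129.9] yaw 89.87 tilt 0.22 w 73.0mm F [ 0.5 -0.6 -0.1] q [-0.15  0.38  0.3   1.96 -0.15  0.82  1.79]
slide [-158.2   91.5   30.5] roll -0.0022
```

jog_arm(increments=[{"slide":[-30,18,0],"roll":0,"gripper":0.95},{"slide":[-60,35,5],"roll":0,"gripper":0.95},{"slide":[-90,52,10],"roll":0,"gripper":0.95},{"slide":[-120,70,20],"roll":0,"gripper":0.95},{"slide":[-145,84,25],"roll":0,"gripper":0.95},{"slide":[-158,91,30],"roll":0,"gripper":0.95},{"slide":[-158,91,30],"roll":0,"gripper":0.95},{"slide":[-158,91,30],"roll":0,"gripper":0.95},{"slide":[-158,91,30],"roll":0,"gripper":0.95},{"slide":[-158,91,30],"roll":0,"gripper":0.95}])

```text
clock: 16.97
position: [0.6711, -0.0002, 0.098]
ee_rot: [-0.002, -3.141, 0.001]
force: [0.3, -0.9, 0.5]
width: 0.951
```

```bash
python3 g.py .674 .001 .017 90
python3 - <<'E'
from m import *
for n in("top","scene"):
    d=grab(n); np.savez(n+"3.npz",**d); cv2.imwrite(f"pics/{n}3.png",d["frame"])
d=load("top3.npz"); print(topc(d,(.436,-.145),.055,.006), trays(d)["square"])
E
```

```text
t 16.97 pos [ 6.711e+02 -2.000e-01  9.800e+01] yaw 89.92 tilt 0.03 w 87.5mm F [ 0.3 -0.9  0.5] q [-0.25  0.63  0.27  1.6  -0.2   0.93  1.66]
slide [-2.9  1.2 81. ] roll -0.0013
(array([ 0.4361519 , -0.14933039], dtype=float32), array([ 0.43684778, -0.14976242]), (16.02659797668457, 26.86859703063965), 86.85472106933594, 27.447572708129883, 55) (array([ 0.43737503, -0.13896216]), array([121.39520264, 123.38642883]), 28.341278076171875)
```

View pics/scene3.png

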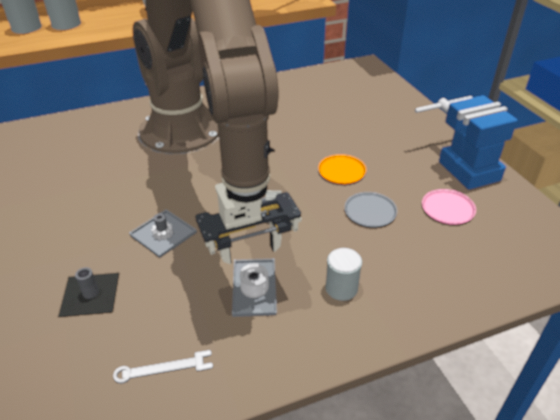

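The scene view shows the pinion upright in the square tray (161,228), and the gripper over the pulley (254,280). The arm partly hides that tray from the top camera, so I'll check the centring later.

jog_arm(increments=[{"slide":[-3,1,10],"roll":0,"gripper":0.95},{"slide":[-3,1,25],"roll":0,"gripper":0.95},{"slide":[-3,1,40],"roll":0,"gripper":0.95},{"slide":[-3,1,55],"roll":0,"gripper":0.95},{"slide":[-3,1,68],"roll":0,"gripper":0.95},{"slide":[-3,1,76],"roll":0,"gripper":0.95},{"slide":[-3,1,79],"roll":0,"gripper":0.95},{"slide":[-3,1,79],"roll":0,"gripper":0.95},{"slide":[-3,1,79],"roll":0,"gripper":0.95},{"slide":[-3,1,79],"roll":0,"gripper":0.95}])

```text
clock: 17.9
position: [0.6755, 0.002, 0.0195]
ee_rot: [-0.0, 3.14, 0.0]
force: [0.2, 0.5, 0.5]
width: 0.946
```

```bash
python3 g.py .674 .001 .017 90
```

```text
t 17.90 pos [675.5   2.   19.5] yaw 90.00 tilt 0.08 w 87.1mm F [0.2 0.5 0.5] q [-0.24  0.73  0.24  1.64 -0.23  0.79  1.68]
slide [ 1.5 -1.   2.5] roll 0.0
```

jog_arm(increments=[{"slide":[1,-1,2],"roll":0,"gripper":0.9},{"slide":[1,-1,2],"roll":0,"gripper":0.8},{"slide":[1,-1,2],"roll":0,"gripper":0.7},{"slide":[1,-1,2],"roll":0,"gripper":0.6},{"slide":[1,-1,2],"roll":0,"gripper":0.5},{"slide":[1,-1,2],"roll":0,"gripper":0.5},{"slide":[1,-1,2],"roll":0,"gripper":0.5},{"slide":[1,-1,2],"roll":0,"gripper":0.5},{"slide":[1,-1,2],"roll":0,"gripper":0.5},{"slide":[1,-1,2],"roll":0,"gripper":0.5}], newtons=40)

```text
clock: 18.73
position: [0.6739, 0.0012, 0.0168]
ee_rot: [-0.0, 3.141, 0.0]
force: [-0.5, 1.1, 2.9]
width: 0.645
```

```bash
python3 g.py
```

```text
t 18.73 pos [673.9   1.2  16.8] yaw 90.01 tilt 0.02 w 59.3mm F [-0.5  1.1  2.9] q [-0.23  0.73  0.24  1.65 -0.23  0.79  1.68]
```

jog_arm(increments=[{"slide":[0,0,-5],"roll":0,"gripper":0.5},{"slide":[0,0,-20],"roll":0,"gripper":0.5},{"slide":[0,0,-45],"roll":0,"gripper":0.5},{"slide":[0,0,-75],"roll":0,"gripper":0.5},{"slide":[5,8,-100],"roll":0,"gripper":0.5},{"slide":[15,25,-110],"roll":0,"gripper":0.5},{"slide":[30,55,-110],"roll":0,"gripper":0.5},{"slide":[42,88,-110],"roll":0,"gripper":0.5},{"slide":[54,121,-110],"roll":0,"gripper":0.5},{"slide":[66,154,-110],"roll":0,"gripper":0.5}])

```text
clock: 19.57
position: [0.6067, 0.1559, 0.1266]
ee_rot: [-0.001, -3.141, 0.0]
force: [0.6, 0.3, -3.6]
width: 0.648
```

```bash
python3 g.py .5463 .3492 .1 90
```

```text
t 19.57 pos [606.7 155.9 126.6] yaw 89.97 tilt 0.04 w 59.6mm F [ 0.6  0.3 -3.6] q [-0.52  0.54  0.28  1.7  -0.17  0.93  1.39]
slide [ 60.5 193.2  26.6] roll -0.0006
```

jog_arm(increments=[{"slide":[10,32,0],"roll":0,"gripper":0.5},{"slide":[20,65,0],"roll":0,"gripper":0.5},{"slide":[31,98,3],"roll":0,"gripper":0.5},{"slide":[41,131,8],"roll":0,"gripper":0.5},{"slide":[51,160,15],"roll":0,"gripper":0.5},{"slide":[58,183,22],"roll":0,"gripper":0.5},{"slide":[60,193,27],"roll":0,"gripper":0.5},{"slide":[60,193,35],"roll":0,"gripper":0.5},{"slide":[60,193,45],"roll":0,"gripper":0.5},{"slide":[60,193,50],"roll":0,"gripper":0.5}])

```text
clock: 20.4
position: [0.5481, 0.3454, 0.0751]
ee_rot: [-0.003, -3.141, 0.004]
force: [-0.4, -0.4, -3.4]
width: 0.652
```

```bash
python3 g.py .5463 .3492 .022 90
```

```text
t 20.40 pos [548.1 345.4  75.1] yaw 89.89 tilt 0.15 w 60.0mm F [-0.4 -0.4 -3.4] q [-0.81  0.63  0.25  1.68 -0.19  0.86  1.09]
slide [ 1.7  3.9 53. ] roll -0.0019
```

jog_arm(increments=[{"slide":[1.5,3.5,8],"roll":0,"gripper":0.5},{"slide":[1.5,3.5,18],"roll":0,"gripper":0.5},{"slide":[1.5,3.5,28],"roll":0,"gripper":0.5},{"slide":[1.5,3.5,37],"roll":0,"gripper":0.5},{"slide":[1.5,3.5,44],"roll":0,"gripper":0.5},{"slide":[1.5,3.5,49],"roll":0,"gripper":0.5},{"slide":[1.5,3.5,52],"roll":0,"gripper":0.5},{"slide":[1.5,3.5,53],"roll":0,"gripper":0.5},{"slide":[1.5,3.5,53],"roll":0,"gripper":0.5},{"slide":[1.5,3.5,53],"roll":0,"gripper":0.5}])

```text
clock: 21.23
position: [0.5465, 0.3517, 0.024]
ee_rot: [-0.0, 3.141, 0.001]
force: [0.9, -0.5, -3.3]
width: 0.645
```

```bash
python3 g.py .5463 .3492 .0165 90
```

```text
t 21.23 pos [546.5 351.7  24. ] yaw 90.01 tilt 0.04 w 59.3mm F [ 0.9 -0.5 -3.3] q [-0.8   0.69  0.23  1.71 -0.21  0.76  1.1 ]
slide [ 0.3 -2.5  7.5] roll 0.0002
```

jog_arm(increments=[{"slide":[0,-2.5,2],"roll":0,"gripper":0.5},{"slide":[0,-2.5,4],"roll":0,"gripper":0.5},{"slide":[0,-2.5,5],"roll":0,"gripper":0.5},{"slide":[0,-2.5,5.7],"roll":0,"gripper":0.5},{"slide":[0,-2.5,6.2],"roll":0,"gripper":0.5},{"slide":[0,-2.5,6.7],"roll":0,"gripper":0.5},{"slide":[0,-2.5,7.2],"roll":0,"gripper":0.5},{"slide":[0,-2.5,7.2],"roll":0,"gripper":0.5},{"slide":[0,-2.5,7.2],"roll":0,"gripper":0.5},{"slide":[0,-2.5,7.2],"roll":0,"gripper":0.5}])

```text
clock: 22.07
position: [0.5463, 0.3491, 0.0168]
ee_rot: [-0.0, 3.141, 0.0]
force: [-1.4, -1.4, 3.9]
width: 0.651
```

```bash
python3 g.py .5463 .3492 .0165 90
```

```text
t 22.07 pos [546.3 349.1  16.8] yaw 90.01 tilt 0.02 w 59.9mm F [-1.4 -1.4  3.9] q [-0.8   0.7   0.23  1.72 -0.21  0.75  1.1 ]
slide [-0.   0.1  0.3] roll 0.0002
```

jog_arm(increments=[{"slide":[0,0,0],"roll":0,"gripper":0.8},{"slide":[0,0,0],"roll":0,"gripper":0.9},{"slide":[0,0,0],"roll":0,"gripper":0.9},{"slide":[0,0,0],"roll":0,"gripper":0.9},{"slide":[0,0,-15],"roll":0,"gripper":0.9},{"slide":[0,0,-45],"roll":0,"gripper":0.9},{"slide":[0,0,-80],"roll":0.05,"gripper":0.8},{"slide":[5,-15,-95],"roll":0.12,"gripper":0.7},{"slide":[18,-45,-100],"roll":0.2,"gripper":0.6},{"slide":[30,-75,-100],"roll":0.3,"gripper":0.6}])

```text
clock: 22.9
position: [0.5171, 0.2747, 0.1183]
ee_rot: [0.472, 3.103, 0.005]
force: [1.0, -0.0, 0.6]
width: 0.66
```

```bash
python3 g.py .46 .1255 .1 67.5
```

```text
t 22.90 pos [517.1 274.7 118.3] yaw 72.72 tilt 0.25 w 60.7mm F [ 1.  -0.   0.6] q [-0.83  0.49  0.35  1.82 -0.22  0.86  0.9 ]
slide [  10.2 -159.5   17.7] roll 0.091
```

jog_arm(increments=[{"slide":[2,-32,2],"roll":0.05,"gripper":0.6},{"slide":[4,-64,5],"roll":0.09,"gripper":0.6},{"slide":[6,-96,9],"roll":0.09,"gripper":0.6},{"slide":[8,-128,13],"roll":0.09,"gripper":0.6},{"slide":[10,-150,17],"roll":0.09,"gripper":0.6},{"slide":[10,-159,18],"roll":0.09,"gripper":0.6},{"slide":[10,-159,18],"roll":0.09,"gripper":0.6},{"slide":[10,-159,18],"roll":0.09,"gripper":0.6},{"slide":[10,-159,18],"roll":0.09,"gripper":0.6},{"slide":[10,-159,18],"roll":0.09,"gripper":0.6}])

```text
clock: 23.73
position: [0.4606, 0.1267, 0.0986]
ee_rot: [0.605, 3.082, 0.001]
force: [-0.3, -0.2, 0.8]
width: 0.599
```

```bash
python3 g.py .46 .1255 .018 67.5
python3 - <<'E'
from m import *
for n in("top","scene"):
    d=grab(n); np.savez(n+"4.npz",**d); cv2.imwrite(f"pics/{n}4.png",d["frame"])
d=load("top4.npz"); T=trays(d); print(topc(d,(.436,-.145),.055,.006), T["square"]);print(topc(d,(.545,.35),.043,.006), T["round"])
E
```

```text
t 23.73 pos [460.6 126.7  98.6] yaw 67.78 tilt 0.07 w 55.1mm F [-0.3 -0.2  0.8] q [-0.68  0.37  0.38  2.1  -0.21  0.71  1.03]
slide [ 0.2 -1.5 80.6] roll 0.0049
(array([ 0.43660375, -0.14530328], dtype=float32), array([ 0.4370722 , -0.14575789]), (24.068159103393555, 26.851245880126953), 87.04083251953125, 27.650543212890625, 85) (array([ 0.43641281, -0.14504131]), array([113.35134125, 114.09297943]), 27.438114166259766)
(array([0.54624116, 0.34879282], dtype=float32), array([0.54627936, 0.34966434]), (57.75554275512695, 55.29752731323242), 88.84127044677734, 60.279762268066406, 250) (array([0.54528607, 0.35025702]), array([126.57805634, 128.74163818]), 173.63902282714844)
```

View pics/top4.png

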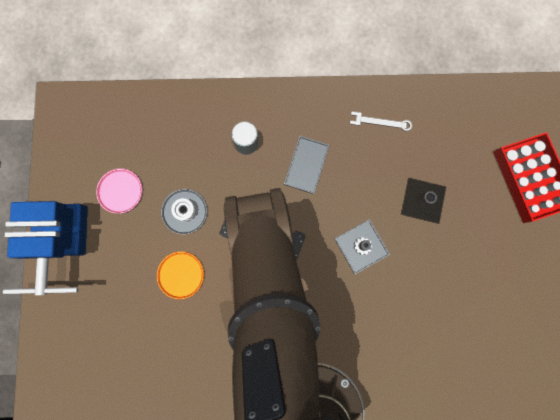

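View pics/scene4.png

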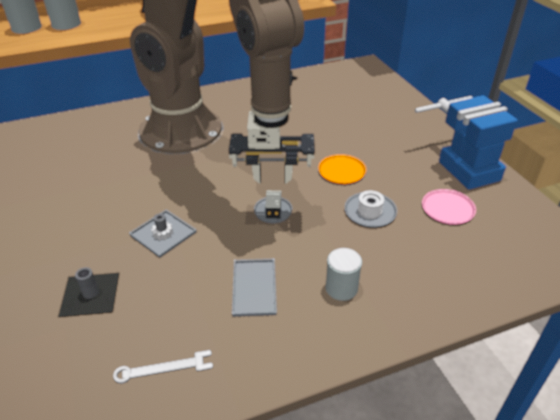

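The top view shows the pinion centred in the square tray (363,246) and the pulley in the round dish (183,211), each within about 1 mm of centre. The gripper is above the regulator. Descending.

jog_arm(increments=[{"slide":[0,-1,10],"roll":0.005,"gripper":0.6},{"slide":[0,-1,25],"roll":0.005,"gripper":0.6},{"slide":[0,-1,40],"roll":0.005,"gripper":0.6},{"slide":[0,-1,55],"roll":0.005,"gripper":0.6},{"slide":[0,-1,68],"roll":0.005,"gripper":0.6},{"slide":[0,-1,76],"roll":0.005,"gripper":0.6},{"slide":[0,-1,79],"roll":0.005,"gripper":0.6},{"slide":[0,-1,79],"roll":0.005,"gripper":0.6},{"slide":[0,-1,79],"roll":0.005,"gripper":0.6},{"slide":[0,-1,79],"roll":0.005,"gripper":0.6}])

```text
clock: 24.67
position: [0.4599, 0.1243, 0.0199]
ee_rot: [0.616, 3.08, 0.001]
force: [0.5, 0.2, 0.3]
width: 0.6
```

```bash
python3 g.py .4595 .126 .018 67.5
```

```text
t 24.67 pos [459.9 124.3  19.9] yaw 67.37 tilt 0.06 w 55.2mm F [0.5 0.2 0.3] q [-0.61  0.51  0.31  2.16 -0.3   0.52  1.1 ]
slide [1.  1.4 1.9] roll -0.0022
```

jog_arm(increments=[{"slide":[1,1.5,1],"roll":0,"gripper":0.55},{"slide":[1,1.5,1],"roll":0,"gripper":0.5},{"slide":[1,1.5,1],"roll":0,"gripper":0.4},{"slide":[1,1.5,1],"roll":0,"gripper":0.3},{"slide":[1,1.5,1],"roll":0,"gripper":0.2},{"slide":[1,1.5,1],"roll":0,"gripper":0.2},{"slide":[1,1.5,1],"roll":0,"gripper":0.2},{"slide":[1,1.5,1],"roll":0,"gripper":0.2},{"slide":[1,1.5,1],"roll":0,"gripper":0.2},{"slide":[1,1.5,1],"roll":0,"gripper":0.2}], newtons=25)

```text
clock: 25.5
position: [0.4592, 0.1262, 0.0186]
ee_rot: [0.616, 3.08, 0.001]
force: [-1.7, 1.2, 5.3]
width: 0.393
```

```bash
python3 g.py
python3 - <<'E'
from m import *
d=load("top4.npz"); T=trays(d); print(T["oblong"]);d=load("top0.npz"); print(trays(d)["small"])
E
```

```text
t 25.50 pos [459.2 126.2  18.6] yaw 67.38 tilt 0.03 w 36.1mm F [-1.7  1.2  5.3] q [-0.61  0.51  0.31  2.16 -0.3   0.51  1.1 ]
(array([0.67364221, 0.00124879]), array([ 91.37528229, 152.62521362]), 71.23731994628906)
(array([0.45577948, 0.12599353]), array([93.5561142 , 94.09023285]), 176.62840270996094)
```

jog_arm(increments=[{"slide":[0,0,-5],"roll":0,"gripper":0.2},{"slide":[0,0,-18],"roll":0,"gripper":0.2},{"slide":[0,0,-40],"roll":0,"gripper":0.2},{"slide":[-5,-1,-65],"roll":0,"gripper":0.2},{"slide":[-20,-3,-75],"roll":0,"gripper":0.2},{"slide":[-45,-6,-80],"roll":-0.02,"gripper":0.2},{"slide":[-78,-10,-80],"roll":-0.04,"gripper":0.2},{"slide":[-112,-15,-80],"roll":-0.064,"gripper":0.2},{"slide":[-146,-20,-80],"roll":-0.064,"gripper":0.2},{"slide":[-180,-24,-80],"roll":-0.064,"gripper":0.2}])

```text
clock: 26.33
position: [0.6166, 0.0331, 0.0984]
ee_rot: [-0.517, -3.098, 0.001]
force: [0.1, 0.3, -1.8]
width: 0.39
```

```bash
python3 g.py .674 .001 .06 71
```

```text
t 26.33 pos [616.6  33.1  98.4] yaw 71.04 tilt 0.05 w 35.9mm F [ 0.1  0.3 -1.8] q [-0.39  0.57  0.37  1.75 -0.26  0.87  1.33]
slide [-64.7 -11.7  38.4] roll 0.0007
```

jog_arm(increments=[{"slide":[-28,-5,3],"roll":0,"gripper":0.2},{"slide":[-48,-9,10],"roll":0,"gripper":0.2},{"slide":[-60,-11,20],"roll":0,"gripper":0.2},{"slide":[-65,-12,32],"roll":0,"gripper":0.2},{"slide":[-65,-12,44],"roll":0,"gripper":0.2},{"slide":[-65,-12,55],"roll":0,"gripper":0.2},{"slide":[-65,-12,64],"roll":0,"gripper":0.2},{"slide":[-65,-12,70],"roll":0,"gripper":0.2},{"slide":[-65,-12,73],"roll":0,"gripper":0.2},{"slide":[-65,-12,73],"roll":0,"gripper":0.2}])

```text
clock: 27.17
position: [0.6728, 0.0026, 0.0248]
ee_rot: [-0.516, -3.098, 0.0]
force: [0.2, 1.0, -0.5]
width: 0.389
```

```bash
python3 g.py .674 .001 .0183 71
```

```text
t 27.17 pos [672.8   2.6  24.8] yaw 71.08 tilt 0.06 w 35.8mm F [ 0.2  1.  -0.5] q [-0.29  0.73  0.33  1.65 -0.3   0.81  1.41]
slide [-1.6 -1.1  6.5] roll 0.0013
```

jog_arm(increments=[{"slide":[-1.5,-1,1.5],"roll":0,"gripper":0.2},{"slide":[-1.5,-1,3],"roll":0,"gripper":0.2},{"slide":[-1.5,-1,4],"roll":0,"gripper":0.2},{"slide":[-1.5,-1,4.8],"roll":0,"gripper":0.2},{"slide":[-1.5,-1,5.4],"roll":0,"gripper":0.2},{"slide":[-1.5,-1,6],"roll":0,"gripper":0.2},{"slide":[-1.5,-1,6.5],"roll":0,"gripper":0.2},{"slide":[-1.5,-1,6.5],"roll":0,"gripper":0.2},{"slide":[-1.5,-1,6.5],"roll":0,"gripper":0.2},{"slide":[-1.5,-1,6.5],"roll":0,"gripper":0.2}])

```text
clock: 28.0
position: [0.6747, 0.0006, 0.019]
ee_rot: [0.517, 3.099, 0.0]
force: [-1.1, 0.8, -1.3]
width: 0.392
```

```bash
python3 g.py .674 .001 .0183 71
```

```text
t 28.00 pos [6.747e+02 6.000e-01 1.900e+01] yaw 71.04 tilt 0.01 w 36.0mm F [-1.1  0.8 -1.3] q [-0.29  0.74  0.33  1.65 -0.31  0.8   1.42]
slide [0.8 0.1 0.7] roll 0.0007
```

Not in contact yet, so I go down another 1 mm or so in small steps.

jog_arm(increments=[{"slide":[0,0,0.3],"roll":0,"gripper":0.2},{"slide":[0,0,0.6],"roll":0,"gripper":0.2},{"slide":[0,0,0.9],"roll":0,"gripper":0.2},{"slide":[0,0,1.2],"roll":0,"gripper":0.2},{"slide":[0,0,1.2],"roll":0,"gripper":0.2},{"slide":[0,0,1.2],"roll":0,"gripper":0.2},{"slide":[0,0,1.2],"roll":0,"gripper":0.2},{"slide":[0,0,1.2],"roll":0,"gripper":0.2},{"slide":[0,0,1.2],"roll":0,"gripper":0.2},{"slide":[0,0,1.2],"roll":0,"gripper":0.2}])

```text
clock: 28.83
position: [0.6747, 0.0006, 0.0187]
ee_rot: [0.517, 3.098, 0.001]
force: [-4.0, -0.2, 8.7]
width: 0.39
```

```bash
python3 g.py .674 .001 .0183 71
```

```text
t 28.83 pos [6.747e+02 6.000e-01 1.870e+01] yaw 71.04 tilt 0.03 w 35.8mm F [-4.  -0.2  8.7] q [-0.29  0.74  0.33  1.65 -0.31  0.8   1.42]
slide [0.8 0.1 0.4] roll 0.0007
```

jog_arm(increments=[{"slide":[0,0,0],"roll":0,"gripper":0.5},{"slide":[0,0,0],"roll":0,"gripper":0.6},{"slide":[0,0,0],"roll":0,"gripper":0.65},{"slide":[0,0,0],"roll":0,"gripper":0.65},{"slide":[0,0,-15],"roll":0,"gripper":0.65},{"slide":[0,0,-45],"roll":0,"gripper":0.65},{"slide":[0,0,-80],"roll":0,"gripper":0.65},{"slide":[0,-20,-100],"roll":0,"gripper":0.65},{"slide":[0,-50,-105],"roll":0,"gripper":0.65},{"slide":[0,-85,-105],"roll":0,"gripper":0.65}])

```text
clock: 29.67
position: [0.6488, -0.0784, 0.125]
ee_rot: [0.51, 3.095, 0.003]
force: [-0.0, -0.7, -0.5]
width: 0.646
```

```bash
python3 g.py .5625 -.3255 .11 71
```

```text
t 29.67 pos [648.8 -78.4 125. ] yaw 71.27 tilt 0.27 w 59.4mm F [-0.  -0.7 -0.5] q [-0.21  0.59  0.38  1.64 -0.25  0.96  1.5 ]
slide [   2.5 -261.8   14.4] roll 0.0047
```

jog_arm(increments=[{"slide":[0,-36,0],"roll":0,"gripper":0.65},{"slide":[1,-72,2],"roll":0,"gripper":0.65},{"slide":[1,-108,4],"roll":0,"gripper":0.65},{"slide":[2,-144,6],"roll":0,"gripper":0.65},{"slide":[2,-180,8],"roll":0,"gripper":0.65},{"slide":[2,-216,10],"roll":0,"gripper":0.65},{"slide":[2,-245,12],"roll":0,"gripper":0.65},{"slide":[2,-262,14],"roll":0,"gripper":0.65},{"slide":[2,-262,14],"roll":0,"gripper":0.65},{"slide":[2,-262,14],"roll":0,"gripper":0.65}])

```text
clock: 30.5
position: [0.5593, -0.3281, 0.1085]
ee_rot: [-0.521, -3.098, 0.0]
force: [-0.2, -0.0, 0.6]
width: 0.651
```

```bash
python3 g.py .5625 -.3255 .028 71
python3 - <<'E'
from m import *
for n in("top","scene"):
    d=grab(n); np.savez(n+"5.npz",**d); cv2.imwrite(f"pics/{n}5.png",d["frame"])
d=load("top5.npz"); T=trays(d); print(topc(d,(.674,.001),.048,.008,.03), T["oblong"]); print(T["small"])
E
```

```text
t 30.50 pos [ 559.3 -328.1  108.5] yaw 70.89 tilt 0.02 w 59.9mm F [-0.2 -0.   0.6] q [ 0.2   0.6   0.38  1.66 -0.26  0.93  1.91]
slide [-2.2  3.5 80.5] roll -0.0019
(array([0.67407465, 0.00070909], dtype=float32), array([6.73733582e-01, 4.89166260e-04]), (35.06826400756836, 51.71426010131836), 70.38050842285156, 58.61602783203125, 167) (array([0.67370886, 0.00122615]), array([ 91.37528229, 152.76597595]), 71.23731994628906)
(array([0.4557319, 0.1259833]), array([93.51673126, 93.89450836]), 159.4355926513672)
```

View pics/top5.png

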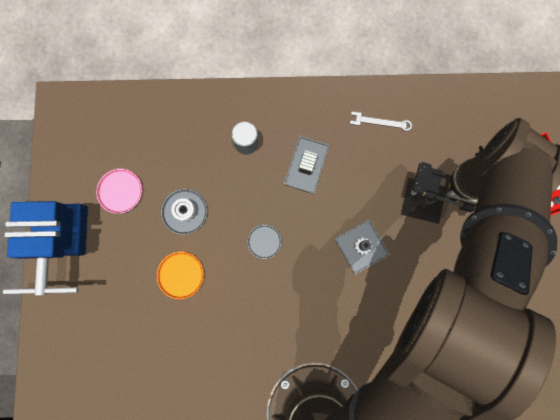

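The top view shows the regulator centred and aligned in the oblong tray (308,161) and the small dish empty (264,241), centred at (0.456, 0.126). The gripper is over the pad. Descending on the socket.

jog_arm(increments=[{"slide":[-2,3.5,0],"roll":0,"gripper":0.65},{"slide":[-2,3.5,5],"roll":0,"gripper":0.65},{"slide":[-2,3.5,20],"roll":0,"gripper":0.65},{"slide":[-2,3.5,35],"roll":0,"gripper":0.65},{"slide":[-2,3.5,50],"roll":0,"gripper":0.65},{"slide":[-2,3.5,65],"roll":0,"gripper":0.65},{"slide":[-2,3.5,75],"roll":0,"gripper":0.65},{"slide":[-2,3.5,79],"roll":0,"gripper":0.65},{"slide":[-2,3.5,79],"roll":0,"gripper":0.65},{"slide":[-2,3.5,79],"roll":0,"gripper":0.65}])

```text
clock: 31.43
position: [0.5634, -0.3241, 0.03]
ee_rot: [0.517, 3.098, -0.0]
force: [-0.1, 0.4, 0.2]
width: 0.654
```

```bash
python3 g.py .562 -.325 .028 71
```

```text
t 31.43 pos [ 563.4 -324.1   30. ] yaw 71.07 tilt 0.02 w 60.2mm F [-0.1  0.4  0.2] q [ 0.22  0.7   0.34  1.71 -0.3   0.78  1.94]
slide [ 1.1 -1.3  2. ] roll 0.0012
```

jog_arm(increments=[{"slide":[1,-1,1.5],"roll":0,"gripper":0.6},{"slide":[1,-1,1.5],"roll":0,"gripper":0.5},{"slide":[1,-1,1.5],"roll":0,"gripper":0.4},{"slide":[1,-1,1.5],"roll":0,"gripper":0.3},{"slide":[1,-1,1.5],"roll":0,"gripper":0.2},{"slide":[1,-1,1.5],"roll":0,"gripper":0.2},{"slide":[1,-1,1.5],"roll":0,"gripper":0.2},{"slide":[1,-1,1.5],"roll":0,"gripper":0.2},{"slide":[1,-1,1.5],"roll":0,"gripper":0.2},{"slide":[1,-1,1.5],"roll":0,"gripper":0.2}], newtons=30)

```text
clock: 32.27
position: [0.562, -0.3249, 0.0285]
ee_rot: [0.517, 3.098, 0.0]
force: [-0.2, 1.4, 6.3]
width: 0.364
```

```bash
python3 g.py .456 .1255 .14 71
```

```text
t 32.27 pos [ 562.  -324.9   28.5] yaw 71.04 tilt 0.03 w 33.5mm F [-0.2  1.4  6.3] q [ 0.23  0.7   0.33  1.72 -0.3   0.78  1.95]
slide [ 246.5  391.6 -111.5] roll 0.0008
```

jog_arm(increments=[{"slide":[0,0,-5],"roll":0,"gripper":0.2},{"slide":[0,0,-20],"roll":0,"gripper":0.2},{"slide":[0,0,-45],"roll":0,"gripper":0.2},{"slide":[0,0,-75],"roll":0,"gripper":0.2},{"slide":[5,8,-100],"roll":0,"gripper":0.2},{"slide":[15,24,-110],"roll":0,"gripper":0.2},{"slide":[32,51,-110],"roll":0,"gripper":0.2},{"slide":[51,81,-110],"roll":0,"gripper":0.2},{"slide":[70,111,-110],"roll":0,"gripper":0.2},{"slide":[89,141,-110],"roll":0,"gripper":0.2}])

```text
clock: 33.1
position: [0.5223, -0.1612, 0.138]
ee_rot: [-0.518, -3.098, -0.0]
force: [0.9, 0.4, -2.0]
width: 0.363
```

```bash
python3 g.py .456 .1255 .12 71
```

```text
t 33.10 pos [ 522.3 -161.2  138. ] yaw 71.02 tilt 0.04 w 33.4mm F [ 0.9  0.4 -2. ] q [-0.09  0.42  0.39  1.9  -0.2   0.87  1.64]
slide [156.  249.5  18.1] roll 0.0003
```

jog_arm(increments=[{"slide":[19,30,0],"roll":0,"gripper":0.2},{"slide":[38,61,0],"roll":0,"gripper":0.2},{"slide":[58,92,0],"roll":0,"gripper":0.2},{"slide":[78,124,0],"roll":0,"gripper":0.2},{"slide":[97,155,3],"roll":0,"gripper":0.2},{"slide":[116,186,7],"roll":0,"gripper":0.2},{"slide":[134,215,12],"roll":0,"gripper":0.2},{"slide":[148,237,17],"roll":0,"gripper":0.2},{"slide":[156,249,18],"roll":0,"gripper":0.2},{"slide":[156,249,18],"roll":0,"gripper":0.2}])

```text
clock: 33.93
position: [0.4551, 0.1273, 0.1196]
ee_rot: [-0.508, -3.098, -0.001]
force: [0.4, 0.1, -1.8]
width: 0.367
```

```bash
python3 g.py .456 .1255 .034 71
```

```text
t 33.93 pos [455.1 127.3 119.6] yaw 71.36 tilt 0.11 w 33.7mm F [ 0.4  0.1 -1.8] q [-0.64  0.33  0.32  2.08 -0.15  0.75  1.02]
slide [-1.6 -1.5 85.6] roll 0.0063
```

jog_arm(increments=[{"slide":[-1.5,-1.5,10],"roll":0.006,"gripper":0.2},{"slide":[-1.5,-1.5,25],"roll":0.006,"gripper":0.2},{"slide":[-1.5,-1.5,40],"roll":0.006,"gripper":0.2},{"slide":[-1.5,-1.5,55],"roll":0.006,"gripper":0.2},{"slide":[-1.5,-1.5,67],"roll":0.006,"gripper":0.2},{"slide":[-1.5,-1.5,76],"roll":0.006,"gripper":0.2},{"slide":[-1.5,-1.5,82],"roll":0.006,"gripper":0.2},{"slide":[-1.5,-1.5,85],"roll":0.006,"gripper":0.2},{"slide":[-1.5,-1.5,86],"roll":0.006,"gripper":0.2},{"slide":[-1.5,-1.5,86],"roll":0.006,"gripper":0.2}])

```text
clock: 34.77
position: [0.4579, 0.1214, 0.0343]
ee_rot: [0.527, 3.097, 0.0]
force: [-0.4, -0.1, -1.3]
width: 0.366
```

```bash
python3 g.py .456 .126 .0272 71
```

```text
t 34.77 pos [457.9 121.4  34.3] yaw 70.67 tilt 0.01 w 33.7mm F [-0.4 -0.1 -1.3] q [-0.57  0.47  0.26  2.15 -0.23  0.54  1.09]
slide [3.3 3.7 7.1] roll -0.0057
```

jog_arm(increments=[{"slide":[3.3,3.7,1],"roll":-0.005,"gripper":0.2},{"slide":[3.3,3.7,2.5],"roll":-0.005,"gripper":0.2},{"slide":[3.3,3.7,4],"roll":-0.005,"gripper":0.2},{"slide":[3.3,3.7,5],"roll":-0.005,"gripper":0.2},{"slide":[3.3,3.7,5.6],"roll":-0.005,"gripper":0.2},{"slide":[3.3,3.7,6.2],"roll":-0.005,"gripper":0.2},{"slide":[3.3,3.7,6.8],"roll":-0.005,"gripper":0.2},{"slide":[3.3,3.7,7.2],"roll":-0.005,"gripper":0.2},{"slide":[3.3,3.7,7.2],"roll":-0.005,"gripper":0.2},{"slide":[3.3,3.7,7.2],"roll":-0.005,"gripper":0.2}])

```text
clock: 35.6
position: [0.4559, 0.1262, 0.0274]
ee_rot: [0.519, 3.098, 0.0]
force: [-2.7, -0.8, 6.7]
width: 0.365
```

```bash
python3 g.py .456 .126 .0272 71
```

```text
t 35.60 pos [455.9 126.2  27.4] yaw 70.97 tilt 0.02 w 33.6mm F [-2.7 -0.8  6.7] q [-0.57  0.48  0.25  2.16 -0.23  0.53  1.09]
slide [-0.2 -0.1  0.2] roll -0.0005
```

Contact (6.7 N) on centre. Releasing, rising, and moving well away toward the start side.

jog_arm(increments=[{"slide":[0,0,0],"roll":0,"gripper":0.45},{"slide":[0,0,0],"roll":0,"gripper":0.55},{"slide":[0,0,0],"roll":0,"gripper":0.65},{"slide":[0,0,0],"roll":0,"gripper":0.65},{"slide":[0,0,-15],"roll":0,"gripper":0.65},{"slide":[0,0,-45],"roll":0,"gripper":0.65},{"slide":[0,0,-80],"roll":0,"gripper":0.65},{"slide":[0,0,-115],"roll":0,"gripper":0.65},{"slide":[0,0,-150],"roll":0,"gripper":0.65},{"slide":[0,0,-170],"roll":0,"gripper":0.65}])

```text
clock: 36.43
position: [0.4569, 0.1264, 0.2005]
ee_rot: [0.519, 3.095, 0.003]
force: [1.6, -0.1, -0.3]
width: 0.65
```

jog_arm(increments=[{"slide":[15,36,0],"roll":0,"gripper":0.65},{"slide":[30,72,0],"roll":0,"gripper":0.65},{"slide":[45,108,0],"roll":0,"gripper":0.65},{"slide":[60,144,0],"roll":0,"gripper":0.65},{"slide":[75,180,0],"roll":0,"gripper":0.65},{"slide":[90,216,0],"roll":0,"gripper":0.65},{"slide":[105,252,0],"roll":0,"gripper":0.65},{"slide":[120,288,0],"roll":0,"gripper":0.65},{"slide":[135,324,0],"roll":0,"gripper":0.65},{"slide":[150,350,0],"roll":0,"gripper":0.65}])

```text
clock: 37.27
position: [0.4272, 0.5093, 0.1966]
ee_rot: [-0.517, -3.099, -0.001]
force: [1.0, 0.3, -0.7]
width: 0.65
```

```bash
python3 g.py
python3 - <<'E'
from m import *
for n in("top","scene"):
    d=grab(n); np.savez(n+"6.npz",**d); cv2.imwrite(f"pics/{n}6.png",d["frame"])
    T=trays(d); print(n)
    for k,t,z in(("pulley","round",.043),("socket","small",.063),("regulator","oblong",.048),("pinion","square",.055)):
        r=topc(d,A[t],z,.007); print(k,r[0],r[1],"tray",T[t][0], "deg",r[3],T[t][2])
    C=cloud(d); d0=cloud(load(n+"0.npz"))
    for c in(C,d0):
        m=(np.hypot(c[...,0]-.77,c[...,1]-.176)<.06)&(c[...,2]>.078); print("tin",np.nanmean(c[m],0))
E
```

```text
t 37.27 pos [427.2 509.3 196.6] yaw 71.07 tilt 0.04 w 59.8mm F [ 1.   0.3 -0.7] q [-1.11  0.53  0.24  1.52 -0.14  1.11  0.4 ]
top
pulley [0.5458307  0.34852865] [0.54627856 0.34962363] tray [0.54479285 0.35043906] deg 88.84127044677734 177.93222045898438
socket [0.4553243  0.12593023] [0.45543808 0.12516101] tray [0.45575333 0.12598453] deg 88.83354187011719 161.6573486328125
regulator [0.67414284 0.00077692] [6.73773865e-01 4.95584488e-04] tray [0.67377753 0.00131686] deg 70.38041687011719 71.2373046875
pinion [ 0.43672666 -0.14478749] [ 0.43714087 -0.14441548] tray [ 0.43648996 -0.14511205] deg 42.75988006591797 27.561681747436523
tin [0.74190861 0.174371   0.08636072]
tin [0.74174386 0.17447884 0.08643607]
scene
pulley [0.55361485 0.34657243] [0.55320581 0.34722952] tray [0.54949664 0.35114133] deg 62.2858772277832 57.93477249145508
socket [0.46364963 0.12344883] [0.46534735 0.12288603] tray [0.45389267 0.12919319] deg 68.1871109008789 70.66915893554688
regulator [ 0.68195397 -0.00174685] [ 0.68212671 -0.00148117] tray [0.68118134 0.00094897] deg 71.64497375488281 70.7507553100586
pinion [ 0.44575903 -0.14650986] [ 0.44543906 -0.14591405] tray [ 0.44358145 -0.14497743] deg 5.890128135681152 27.49549102783203
tin [0.75111772 0.17155543 0.08519805]
tin [0.75110279 0.17156281 0.08515033]
```

View pics/top6.png

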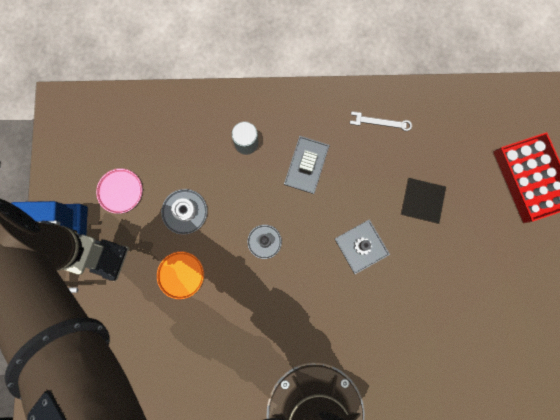

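View pics/scene6.png

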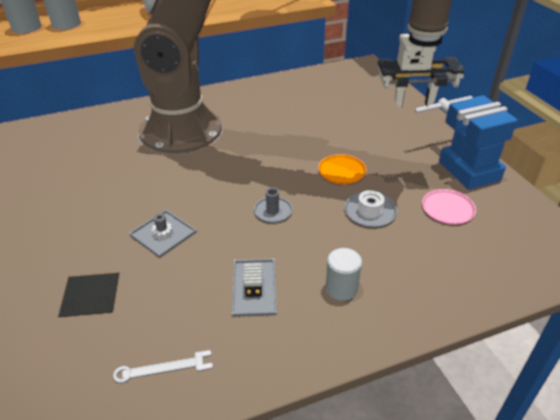

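All four parts stand upright in their trays: pulley (183,210), socket (265,240), regulator (308,161) and pinion (363,246). The pad is empty, the tin has not moved, and the gripper is clear. One hold call, then I hand in.

jog_arm(increments=[{"slide":[0,0,0],"roll":0,"gripper":0.65},{"slide":[0,0,0],"roll":0,"gripper":0.65},{"slide":[0,0,0],"roll":0,"gripper":0.65},{"slide":[0,0,0],"roll":0,"gripper":0.65},{"slide":[0,0,0],"roll":0,"gripper":0.65},{"slide":[0,0,0],"roll":0,"gripper":0.65},{"slide":[0,0,0],"roll":0,"gripper":0.65},{"slide":[0,0,0],"roll":0,"gripper":0.65},{"slide":[0,0,0],"roll":0,"gripper":0.65},{"slide":[0,0,0],"roll":0,"gripper":0.65}])

```text
clock: 38.2
position: [0.428, 0.506, 0.197]
ee_rot: [0.519, 3.098, 0.0]
force: [0.1, 1.2, -0.3]
width: 0.651
```

```bash
python3 g.py; python3 -c "
from h import *
print(arm.sign_off())"
```

```text
t 38.20 pos [428. 506. 197.] yaw 70.99 tilt 0.00 w 59.9mm F [ 0.1  1.2 -0.3] q [-1.11  0.52  0.24  1.52 -0.14  1.11  0.41]
the job is handed in; nothing more can be done
None
```

All four parts are in their own trays, and the job was handed in at about 38 s of the 128 s allowed. I set the socket aside on the pad, then moved the pinion to the square tray, the pulley to the large grey dish, the regulator to the oblong tray and the socket to the small dish. I lowered each part until the force reading showed contact before letting go.

- **Final check, top view:** every part stands upright within about 1–2 mm of its tray's centre. The regulator is within about 1° of the oblong tray's axes. The pad is empty and the tin moved less than 0.3 mm.
- **Disagreement:** the scene camera puts things about 4–10 mm further out in x than the top view. Parts and trays shift in the same sense, but its part-to-tray offsets are larger, up to about 11 mm for the socket. Its part masks include visible side walls. I relied on the top view because it agreed with the tool positions at release to about 1–2 mm.

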